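# Unload the dish-marking jig

## Task

The small lidded dish in the marking jig is ready to be warmed. Take the windowed guide plate by its bar handle, draw it straight up off the two dowels, keep it level (right way up) all the way and lower it into the shallow white tray so that it lies flat on the tray's floor, letting go only once it is down. Then pick the small dish off the jig's pedestal, set it down gently and upright, wholly on the round metal top of the warming plate, let go, and leave everything else on the bench where it is.

Things in the scene. Friction and masses are not known exactly. Their poses are not given: they have to be found in the camera images.
- jig: Marking jig, fixed: dark steel base 120 (x) x 210 (y) x 15 mm high. Origin: centre of its underside. In the middle a white pedestal, 40 mm diameter, top 33 mm above the bench. At y = +75 and -75 mm stand two steel dowels, 10 mm diameter, tapered tips, from a 22 mm diameter shoulder at 52 mm height up to 87 mm. The guide plate starts resting on the shoulders.
- guide_plate: Loose aluminium plate 96 (x) x 180 (y) x 10 mm, about 0.4 kg, with a 55 mm round window and 11 mm holes at y = +75 and -75 mm, close over the dowels; it must rise 35 mm to be free. Origin: centre of its underside, z up; starts parallel to the jig. Black bar handle over the window, along y: 14 mm wide, 90 mm long, spanning 40 to 56 mm above the underside, on two posts 74 mm apart, open under.
- plate_handle (a point): Centre of the guide plate's bar handle, 48 mm above the plate's underside, straight over the plate's centre of mass; axes as the plate's.
- small_dish: Small round lidded dish, clear plastic with cream agar, 60 mm diameter, 16 mm high, about 30 g, loose. Origin: centre of its underside, z up. Starts nearly centred on the jig's pedestal (underside 33 mm above the bench), under the plate's window, overhanging the pedestal by 10 mm all round. The bystander dishes are 90 mm across.
- white_tray: Shallow open white plastic tray, fixed to the bench, outside 150 (x) x 230 (y) x 18 mm high, walls and floor 4 mm thick, so the clear inside is 142 x 222 mm and the floor's top lies 4 mm above the bench. Origin: centre of its underside. The guide plate fits flat inside with its long side along the tray's y, either way round.
- warmer: Warming plate, fixed to the bench: white box 150 x 150 mm, with a round aluminium top 110 mm in diameter, 45 mm above the bench, at its middle. Origin: centre of its underside.
- warmer_top (a point): Centre of the warming plate's round aluminium top, 45 mm above the bench.
- jig_pedestal (a point): Centre of the top of the jig's white pedestal, 33 mm above the bench.
- dish_a: Bystander: lower 90 mm dish (16 mm high) of a stack of two beyond the task's things. Leave alone. Origin: centre of its underside.
- dish_b: Bystander: upper 90 mm dish of that stack. Leave alone. Origin: centre of its underside.
- dish_c: Bystander: single 90 mm dish with brown agar, 16 mm high, beyond the task's things. Leave alone. Origin: centre of its underside.
- spreader: Bystander: spatula, 160 mm long, lying between the robot and the jig, tray and warming plate. Leave alone. Origin: on the tool, at its underside.
- wash_bottle: Bystander: white bottle with a red cap, 64 mm diameter, 150 mm high, at the back. Leave alone. Origin: centre of its underside.
Mind the look-alikes: they are no part of the job. What is shaped like the small_dish but blue or yellow is not meant.

How it is judged:
On the way, in this order (a step that is already met when the one before it is completed fails the run):
1. the guide plate, held, is drawn up level to the tips of the dowels, with the dish left on its pedestal (z of guide_plate in the frame of jig above 0.08 m and horizontal distance between guide_plate and jig below 0.02 m and angle between guide_plate's own z axis and vertical below 0.12 rad and contact force between the fingers and guide_plate above 0.5 N and distance between small_dish and jig_pedestal below 0.015 m).
2. the guide plate is lowered into the tray while still held (z of guide_plate in the frame of white_tray below 0.02 m and horizontal distance between guide_plate and white_tray below 0.06 m and contact force between the fingers and guide_plate above 0.5 N).
3. the plate lies flat in the tray, let go (z of guide_plate in the frame of white_tray below 0.008 m and angle between guide_plate's own z axis and vertical below 0.06 rad and horizontal distance between guide_plate and white_tray below 0.06 m and contact force between the fingers and guide_plate below 0.1 N), for 0.2 s.
4. the dish is lifted off the pedestal (contact force between the fingers and small_dish above 0.3 N and z of small_dish in the frame of jig above 0.045 m).
5. the dish is lowered onto the warming plate's top while still held (horizontal distance between small_dish and warmer_top below 0.03 m and z of small_dish in the frame of warmer_top below 0.015 m and contact force between the fingers and small_dish above 0.3 N).
At the end, for the whole second after the job is handed in: Guide plate flat in the tray (underside within 8 mm of the tray's underside, tilt under 0.06 rad, centres within 60 mm); small dish upright on the round top (centre within 25 mm of the top's centre, underside within 4 mm of the top, tilt under 0.08 rad); both released, at rest (all of step 3 and horizontal distance between small_dish and warmer_top below 0.025 m and z of small_dish in the frame of warmer_top between -0.004 and 0.004 m and angle between small_dish's own z axis and vertical below 0.08 rad and contact force between the fingers and small_dish below 0.1 N and linear speed of each of guide_plate, small_dish below 0.02 m/s); the robot touches nothing.
It fails at once if the guide plate is tipped more than 0.2 rad (angle between guide_plate's own z axis and vertical above 0.2 rad).
It fails at once if the small dish is tipped more than 0.35 rad (angle between small_dish's own z axis and vertical above 0.35 rad).
It fails at once if a bystander (dish, bottle or spatula) is moved more than 30 mm (distance of any of dish_a, dish_b, dish_c, spreader, wash_bottle from where it was at the start of the episode above 0.03 m).
It also fails if it takes over 72 s, if anything falls off the work surface, if the arm or the gripper's body presses on something with over 40 N, if the wrist force passes 120 N, or if a joint passes its speed limit or range.

## Robot

A 6-joint arm with a two-finger parallel gripper is mounted at the origin on the work surface. World frame = base frame: x ahead of the robot, y to its left, z up, the work surface at z = 0. Lengths are in m, angles in rad, forces in N, time in s.
With the tool pointing down it reaches from about 0.375 to 0.75 m from the base axis. Payload 9 kg.
Tool frame: the origin (TCP) lies at the very end of the fingers, on their centre line; the grasp point (between the pads) lies robot.pinch_z behind it (robot.pinch_z is the distance from the TCP to the grasp point, in m); z points along the fingers, y is the line along which they close (so a half turn about z gives the same grasp; the last joint's range is limited). The gripper opens to 85 mm and grips with 20 to 120 N. Pads are 22 mm wide; open, the fingers measure 114 mm over their backs; the gripper's body (76 mm by 85 mm) begins 54 mm behind the grasp point. The pads swing forward as they close: fully open they stand 13 mm farther back than shut.
Start: joints at [-1.383, 0.104, 0.097, 1.564, 0, 1.353], TCP at [0.237, -0.551, 0.231] pointing down, gripper open.
Joint ranges: [-2.99, 2.99], [-0.84, 1.86], [-1.1, 1.16], [-1.84, 2.11], [-1.51, 1.56], [-3.14, 3.14]. Speed limits (rad/s): [2.22, 2.22, 2.57, 3.14, 3.14, 3.14].

## Interface

Orientations are given as a 3x3 rotation matrix whose columns are the frame's x, y, z axes.
In Python, from station import robot gives the robot as it stands.
- The arm moves only by the tool jog_arm, never from a script. Its argument "steps" is one flat list of numbers, 5 for each row, row after row: the finger opening in cm, from 0 to 8.54, then the shift along the tool's x, y, z in cm, then the turn about the tool's z in rad. In form: [fingers, dx, dy, dz, yaw, fingers, dx, dy, dz, yaw, ...]. A call has 1 to 8 rows; each row is the pose to reach, as a shift and turn from the pose commanded when the call began, along the tool's axes at that moment; what a row does not reach only later rows make up. A row lasts 1/10 s, in which the tool goes at most 50 mm and 8.59 degrees, less where a joint would pass 70% of its speed; a pose out of reach is approached as far as the arm can. A call with a gripper value outside its range is refused whole. The fingers move at their own pace and stop on an object; "squeeze" is the grip in N (left out, the last holds). Time passes only in rows, so rows that repeat a pose let the fingers close. It gives the time, the measured TCP pose, the force, the opening and the grip force at its end, in the units of the state.
- robot.state(): the state, without advancing time (a new reading comes with each control period).
- robot.read_camera(name): name is "scene" or "top" or "wrist"; returns the picture (400x640x3 uint8, red, green, blue); there is no depth.
- robot.camera_params(name): a dict with "K" (3x3 intrinsics, pixels), "rvec" (rotation vector, rad) and "tvec" (3), from world to camera coordinates, as OpenCV has them. Camera axes: x right, y down, z forward; pixel columns grow to the right and rows downward; lengths in m; the calibration is good to about 2 mm. A picture is of the moment at which its call begins: read the wrist's pose just before it. camera_params takes no time and is no camera call; for the wrist camera it gives the pose at the moment of the call.
- robot.job_done(): hands the job in; it is judged then, once.
The state is a dict: "clock": time; "qpos": joint angles; "qvel": joint speeds; "tau": joint torques, N m; "ee_pos": TCP position; "eef_rot": TCP orientation; "force": force on the tool from outside, world axes, zero at the start; "ft_torque": the same for the moment, N m; "grip_width": opening from 0.0 (shut) to 1.0 (fully open); "gripper_force": force on a finger pad.
Only numpy, scipy, OpenCV 4.12 (cv2) and the standard library are available. Lean on these libraries where they do the work, as an engineer would, in place of code of your own. Each camera call takes 0.05 s, during which the arm holds its last target. There are 200 camera calls.

## Working session

There is one attempt and no reset: what is moved stays moved. The work goes in short steps, Python scripts to look and compute and a tool call to move; the robot and the scene stay as the last step left them, time stands still between calls to the robot, and variables do not carry over. Pictures are saved under pics/ and viewed, at most 10 in all, crops included, and the job is handed in when it is done.

Besides the shell and the picture viewer there is one more tool, called after "Request:" as name(argument=value, ...) on one line, values as JSON. jog_arm: Moves the arm, as the interface text tells. Its arguments: {"type":"object","properties":{"steps":{"type":"array","items":{"type":"number"}},"squeeze":{"type":"number"}},"required":["steps"]}

```bash
mkdir -p pics; ls
cat > h.py <<'E'
import numpy as np, cv2
from station import robot
def snap(c,f,crop=None,scale=1):
    im=robot.read_camera(c)[:,:,::-1].copy(); cv2.imwrite('pics/raw_'+f,im)
    if crop: x0,y0,x1,y1=crop; im=im[y0:y1,x0:x1]
    if scale!=1: im=cv2.resize(im,None,fx=scale,fy=scale,interpolation=cv2.INTER_CUBIC)
    cv2.imwrite('pics/'+f,im)
def ray(c,u,v,z,p=None):
    p=p or robot.camera_params(c); R=cv2.Rodrigues(np.array(p['rvec'],float))[0]; t=np.array(p['tvec']).ravel()
    d=R.T@np.linalg.inv(np.array(p['K']))@[u,v,1]; o=-R.T@t
    return o+d*(z-o[2])/d[2]
def proj(c,P,p=None):
    p=p or robot.camera_params(c)
    return cv2.projectPoints(np.array(P,float).reshape(-1,3),np.array(p['rvec'],float),np.array(p['tvec'],float),np.array(p['K'],float),None)[0].reshape(-1,2)
E
python3 - <<'E'
from h import *
snap('top','top0.png',scale=1.25); snap('scene','scene0.png',scale=1.25)
s=robot.state(); print(s['clock'],s['ee_pos'],np.round(s['eef_rot'],3),robot.pinch_z,s['force'])
for c in('top','scene','wrist'):
  p=robot.camera_params(c);R=cv2.Rodrigues(np.array(p['rvec'],float))[0];print(c,np.round(p['K'],1).tolist(),np.round(-R.T@np.array(p['tvec']).ravel(),3),np.round(R,2).tolist())
E
```

```text
pics
0.1 [ 0.23680348 -0.55096011  0.23059934] [[ 0.919  0.395 -0.   ]
 [ 0.395 -0.919  0.001]
 [ 0.    -0.001 -1.   ]] 0.0187 [ 0.10736301 -0.51362122  0.70972722]
top [[478.2, 0.0, 321.6], [0.0, 478.2, 194.8], [0.0, 0.0, 1.0]] [ 0.476 -0.038  1.498] [[0.01, -1.0, 0.0], [-1.0, -0.01, -0.05], [0.05, -0.0, -1.0]]
scene [[374.5, 0.0, 324.8], [0.0, 374.5, 205.5], [0.0, 0.0, 1.0]] [ 1.073 -0.671  0.985] [[0.79, 0.61, -0.0], [0.45, -0.58, -0.68], [-0.42, 0.53, -0.74]]
wrist [[340.2, 0.0, 316.6], [0.0, 340.2, 199.9], [0.0, 0.0, 1.0]] [ 0.311 -0.519  0.373] [[0.39, -0.92, 0.0], [-0.87, -0.37, 0.32], [-0.29, -0.13, -0.95]]
```

View pics/top0.png

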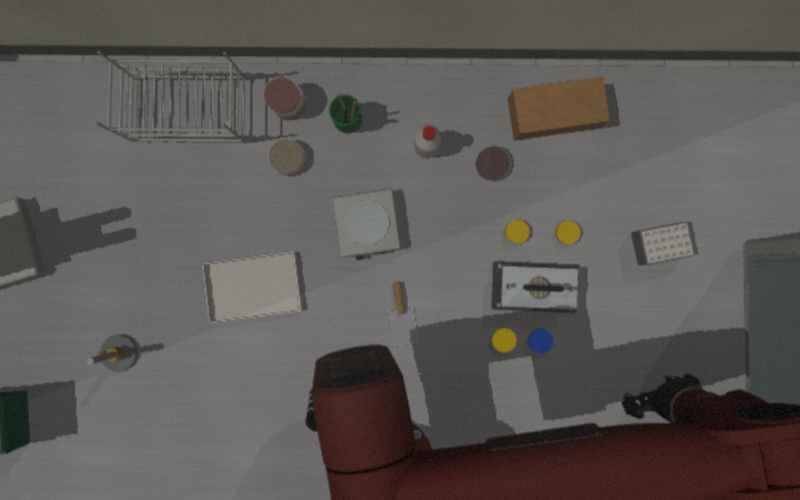

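View pics/scene0.png

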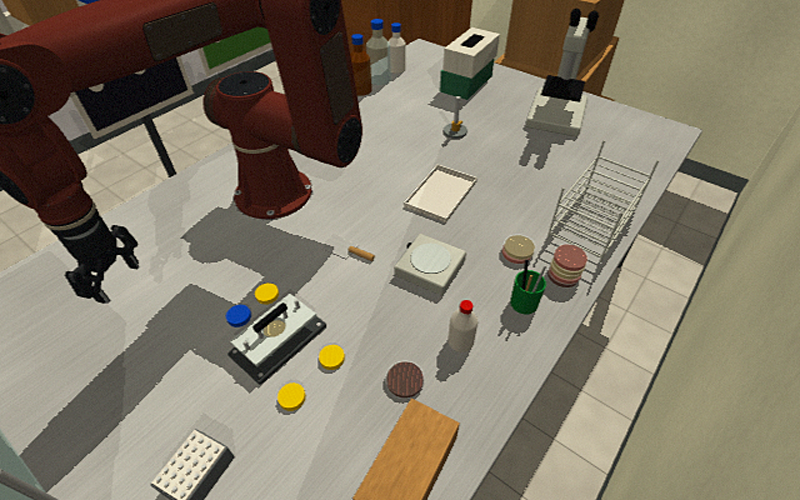

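The scaled top view has the jig with its plate at (536,287), handle bar at (542,288), tray at (254,287) and warmer top at (366,222). Things that could pass for the small dish:
- cream dish under the window at (540,287): **my choice**, because it is cream and sits on the pedestal
- yellow dishes at (517,231), (568,232) and (504,340)
- blue dish at (540,341)
- brown 90 mm dish at (494,163)

I'll check that choice in a close crop.

Run:
```python
from h import *
im=cv2.imread('pics/raw_top0.png')
a=cv2.resize(im[195:265,380:480],None,fx=4,fy=4,interpolation=cv2.INTER_CUBIC)
b=cv2.resize(im[195:265,155:255],None,fx=4,fy=4,interpolation=cv2.INTER_CUBIC)
c=cv2.resize(im[145:215,255:355],None,fx=4,fy=4,interpolation=cv2.INTER_CUBIC)
cv2.imwrite('pics/crop0.png',np.vstack([np.hstack([a,b]),np.hstack([c,c*0])]))
for n,u,v,z in[('handle',541/1.25,288/1.25,.1),('tray',254/1.25,287/1.25,.018),('warm',366/1.25,222/1.25,.045)]: print(n,ray('top',u,v,z).round(3))
```

```text
handle [ 0.438 -0.366  0.1  ]
tray [0.434 0.323 0.018]
warm [0.594 0.047 0.045]
```

View pics/crop0.png

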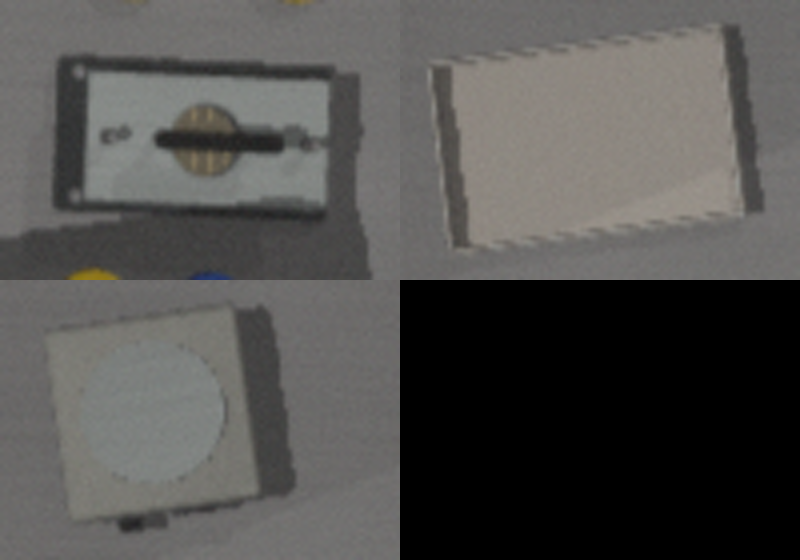

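The crop shows the cream dish behind the bar at crop (207,140), and only that one sits on the pedestal. The tray corners are at (430,66), (724,26), (748,212), (458,248), and the warmer circle is at (152,411).

Run:
```python
from h import *
def quad(n,pts,o,z):
    P=np.array([ray('top',o[0]+x/4,o[1]+y/4,z)for x,y in pts]);c=P.mean(0)
    # 0->1 is along image x => -y world
    d=P[0]-P[1]+P[3]-P[2]; print(n,c.round(4),'yaw',np.arctan2(-d[0],d[1]).round(4),'sides',[np.linalg.norm(P[i]-P[i-1]).round(3) for i in range(4)])
quad('plate',[(82,68),(330,80),(326,210),(80,205)],(380,195),.062)
quad('base',[(58,57),(333,68),(322,215),(55,208)],(380,195),.015)
P=[ray('top',380+x/4,195+y/4,.1) for x,y in[(155,138),(285,142)]];print('handle',np.mean(P,0).round(4),np.linalg.norm(P[0]-P[1]).round(3),np.arctan2(-(P[0]-P[1])[0],(P[0]-P[1])[1]))
quad('tray',[(430,66),(724,26),(748,212),(458,248)],(155,195),.018)
print('warm',ray('top',255+152/4,145+131/4,.045))
s=robot.state();R=np.array(s['eef_rot']);print(s['clock'],'tool x yaw',np.arctan2(R[1,0],R[0,0]), s['qpos'])
h=np.mean(P,0); print('dtool',R.T@(h-s['ee_pos'])*100)
```

```text
plate [ 0.4373 -0.3701  0.062 ] yaw -0.0283 sides [np.float64(0.102), np.float64(0.186), np.float64(0.097), np.float64(0.184)]
base [ 0.4389 -0.3713  0.015 ] yaw -0.027 sides [np.float64(0.117), np.float64(0.213), np.float64(0.114), np.float64(0.206)]
handle [ 0.4389 -0.3726  0.1   ] 0.095 -0.024578151172629487
tray [0.4359 0.017  0.018 ] yaw 0.1353 sides [np.float64(0.142), np.float64(0.229), np.float64(0.145), np.float64(0.225)]
warm [0.59356658 0.04618647 0.045     ]
0.1 tool x yaw 0.40580431392651195 [-1.38269138e+00  1.04649706e-01  9.65564272e-02  1.56392368e+00
 -6.14563952e-06  1.35309681e+00]
dtool [25.60442375 -8.39318527 13.07655469]
```

(Tray crop offset needs −400 px; corrected in the next script.) Moving to a hover over the handle.

Request:
jog_arm(steps=[8.5, 3.2, -1, 0.8, -0.14, 8.5, 6.4, -2, 1.7, -0.28, 8.5, 9.6, -3.1, 2.6, -0.42, 8.5, 12.8, -4.2, 3.5, -0.56, 8.5, 16, -5.3, 4.4, -0.7, 8.5, 19.2, -6.3, 5.3, -0.84, 8.5, 22.4, -7.4, 6.2, -0.98, 8.5, 25.6, -8.4, 7, -1.12])

```text
clock: 0.9
ee_pos: [0.4396, -0.3717, 0.1605]
eef_rot: [[0.039, 0.999, -0.0], [0.999, -0.039, 0.001], [0.001, -0.0, -1.0]]
force: [-0.4, -0.1, 1.2]
grip_width: 0.997
gripper_force: 0.0
```

Run:
```python
from h import *
im=cv2.imread('pics/raw_top0.png')
o=(55,195);pts=[(430,66),(724,26),(748,212),(458,248)]
P=np.array([ray('top',o[0]+x/4,o[1]+y/4,.018)for x,y in pts]);d=P[0]-P[1]+P[3]-P[2]
print('tray',P.mean(0).round(4),np.arctan2(-d[0],d[1]).round(4))
s=robot.state();R=np.array(s['eef_rot']);p=robot.camera_params('wrist');snap('wrist','w1.png')
print(s['clock'],s['ee_pos'],np.arctan2(R[1,0],R[0,0]),R[2],s['qpos'])
c,sn=np.cos(-.027),np.sin(-.027)
# predicted jig frame points
for n,l in[('handleA',(0,.045,.108)),('handleB',(0,-.045,.108)),('d+',(0,.075,.087)),('d-',(0,-.075,.087))]:
  print(n,proj('wrist',[.4385+c*l[0]-sn*l[1],-.3715+sn*l[0]+c*l[1],l[2]],p).round(1))
```

```text
tray [0.4341 0.3254 0.018 ] 0.1355
0.9 [ 0.43962569 -0.37171746  0.16049583] 1.5315310096636983 [ 5.33533739e-04 -4.55403667e-04 -9.99999754e-01] [-9.28943065e-01  2.88989477e-02 -1.09289279e-01  1.43330934e+00
 -1.78428825e-05  6.81118464e-01]
handleA [[315.  151.4]]
handleB [[317.1 286.5]]
d+ [[314.4  95.9]]
d- [[317.6 305.6]]
```

View pics/w1.png

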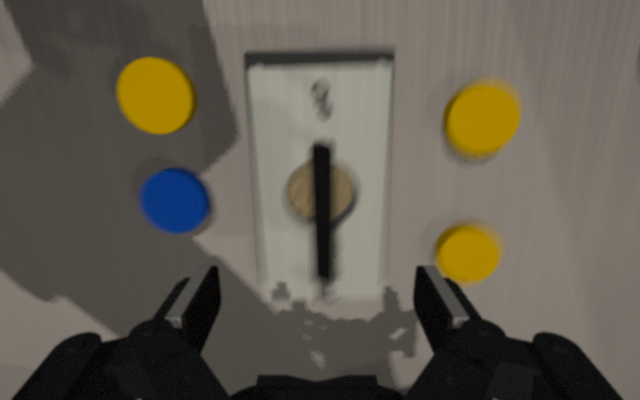

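The wrist view shows the bar from (321,146) to (325,283), with the cream dish beneath it at (320,192). It lies about 7 px right of the prediction.

Run:
```python
from h import *
s=robot.state();R=np.array(s['eef_rot']);A=ray('wrist',321,145,.108);B=ray('wrist',325,283,.108)
m=(A+B)/2;d=A-B;print(A,B,m,np.linalg.norm(d),np.arctan2(-d[0],d[1]),s['ee_pos'],np.arctan2(R[1,0],R[0,0]))
print('d',R.T@(m-s['ee_pos'])*100)
```

```text
[ 0.44537129 -0.31902507  0.108     ] [ 0.44570132 -0.40929808  0.108     ] [ 0.4455363  -0.36416157  0.108     ] 0.09027361116092737 0.0036558644397716297 [ 0.44223633 -0.36815639  0.15908277] 1.5430087524543858
d [0.39118696 0.3190373  5.10961556]
```

The arm was still settling during that picture, so I'll re-measure at rest by segmenting the dark bar.

Run:
```python
from h import *
s=robot.state();R=np.array(s['eef_rot']);p=robot.camera_params('wrist');im=robot.read_camera('wrist')
g=cv2.cvtColor(im,cv2.COLOR_RGB2GRAY)[:, :];roi=np.zeros_like(g);roi[120:300,300:345]=1
m=((g<45)&(roi>0)).astype(np.uint8);n,l,st,ce=cv2.connectedComponentsWithStats(m);k=1+np.argmax(st[1:,4])
ys,xs=np.where(l==k);print(st[k]);
f=np.polyfit(ys,xs,1);y0,y1=ys.min(),ys.max()
A=ray('wrist',np.polyval(f,y0),y0,.108,p);B=ray('wrist',np.polyval(f,y1),y1,.108,p);m=(A+B)/2;d=A-B
print(m,np.linalg.norm(d),np.arctan2(-d[0],d[1]),s['ee_pos'],np.arctan2(R[1,0],R[0,0]),'d',R.T@(m-s['ee_pos'])*100,s['clock'])
```

```text
[ 303  154   24  138 2828]
[ 0.43963436 -0.36960462  0.108     ] 0.09110816421916344 -0.03568753797364197 [ 0.44223633 -0.36815639  0.15908277] 1.5430087524543858 d [-0.169302   -0.25580613  5.10774649] 0.95
```

Request:
jog_arm(steps=[8.5, 0.3, 0.1, 0, 0, 8.5, 0.3, 0.1, 2, 0, 8.5, 0.3, 0.1, 2, 0, 8.5, 0.3, 0.1, 2, 0])

```text
clock: 1.4
ee_pos: [0.4393, -0.3705, 0.1414]
eef_rot: [[0.047, 0.999, -0.001], [0.999, -0.047, 0.0], [0.0, -0.001, -1.0]]
force: [-0.8, -0.1, 0.4]
grip_width: 0.996
gripper_force: 0.0
```

Run:
```python
from h import *
s=robot.state();print(s['ee_pos'],np.round(s['qvel'],3))
```

```text
[ 0.43930977 -0.37048431  0.14143097] [ 0.003 -0.009  0.02   0.003  0.    -0.002]
```

Request:
jog_arm(steps=[8.5, 0.1, 0, 2, -0.01, 8.5, 0.1, 0, 4, -0.01, 8.5, 0.1, 0, 5.5, -0.01, 8.5, 0.1, 0, 6, -0.01, 8.5, 0.1, 0, 6, -0.01])

```text
clock: 1.9
ee_pos: [0.4398, -0.3691, 0.0812]
eef_rot: [[0.036, 0.999, -0.0], [0.999, -0.036, 0.0], [0.0, -0.0, -1.0]]
force: [-0.1, 1.1, 0.4]
grip_width: 0.996
gripper_force: 0.0
```

Request:
jog_arm(steps=[1, 0, 0, 0, 0, 1, 0, 0, 0, 0, 1, 0, 0, 0, 0, 1, 0, 0, 0, 0, 1, 0, 0, 0, 0, 1, 0, 0, 0, 0], squeeze=60)

```text
clock: 2.5
ee_pos: [0.4404, -0.3693, 0.0817]
eef_rot: [[0.035, 0.999, 0.001], [0.999, -0.035, -0.0], [-0.0, 0.001, -1.0]]
force: [0.4, 1.2, 2.2]
grip_width: 0.154
gripper_force: 59.2
```

Request:
jog_arm(steps=[1, 0, 0, -0.7, 0, 1, 0, 0, -1.4, 0, 1, 0, 0, -2.1, 0, 1, 0, 0, -2.8, 0, 1, 0, 0, -3.5, 0, 1, 0, 0, -4.2, 0, 1, 0, 0, -5, 0, 1, 0, 0, -5, 0])

```text
clock: 3.3
ee_pos: [0.4405, -0.3697, 0.1329]
eef_rot: [[0.035, 0.999, 0.001], [0.999, -0.035, -0.002], [-0.002, 0.001, -1.0]]
force: [0.4, 0.1, -3.5]
grip_width: 0.153
gripper_force: 59.1
```

Request:
jog_arm(steps=[1, 0, 0, -1.5, 0, 1, 0, 0, -3.5, 0, 1, 1, 0, -4, 0, 1, 3, -0.1, -4, -0.01, 1, 6, -0.2, -4, -0.02, 1, 9.5, -0.4, -4, -0.03, 1, 13, -0.6, -4, -0.04, 1, 16.5, -0.8, -4, -0.05], squeeze=90)

```text
clock: 4.1
ee_pos: [0.4375, -0.202, 0.1711]
eef_rot: [[-0.015, 1.0, -0.0], [1.0, 0.015, 0.0], [0.0, -0.0, -1.0]]
force: [0.7, 0.6, -2.2]
grip_width: 0.148
gripper_force: 87.9
```

Request:
jog_arm(steps=[1, 3.5, -0.15, 0, -0.01, 1, 7, -0.3, 0, -0.02, 1, 10.5, -0.45, 0, -0.03, 1, 14, -0.6, 0, -0.04, 1, 17.5, -0.8, 0, -0.05, 1, 21, -1, 0, -0.06, 1, 24.5, -1.15, 0, -0.07, 1, 28, -1.3, 0, -0.08])

```text
clock: 4.9
ee_pos: [0.4199, 0.0777, 0.1713]
eef_rot: [[-0.095, 0.995, 0.0], [0.995, 0.095, 0.0], [-0.0, 0.0, -1.0]]
force: [0.7, 0.2, -3.5]
grip_width: 0.147
gripper_force: 87.9
```

Run:
```python
from h import *
s=robot.state();R=np.array(s['eef_rot']);print(s['ee_pos'],np.round(s['qvel'],2),R.round(3),s['qpos'])
print(R.T@(np.array([.4341,.3254,.16])-s['ee_pos'])*100,np.arctan2(R[1,0],R[0,0]))
```

```text
[0.41991436 0.0776836  0.17128261] [ 0.84  0.11  0.08 -0.03  0.    0.74] [[-0.095  0.995  0.   ]
 [ 0.995  0.095  0.   ]
 [-0.     0.    -1.   ]] [-1.25478626e-01 -4.46272177e-01 -5.05386208e-01  1.51130993e+00
  8.22941994e-05  1.34972716e+00]
[24.52315681  3.77598757  1.12966804] 1.666386885491447
```

Request:
jog_arm(steps=[1, 3.5, 0.5, 0, -0.01, 1, 7, 1, 0, -0.01, 1, 10.5, 1.6, 0, -0.02, 1, 14, 2.2, 0, -0.02, 1, 17.5, 2.7, 0, -0.03, 1, 20.5, 3.2, 0, -0.04, 1, 23, 3.6, 0, -0.04, 1, 24.3, 3.8, 0, -0.04])

```text
clock: 5.7
ee_pos: [0.4345, 0.3233, 0.171]
eef_rot: [[-0.137, 0.991, -0.001], [0.991, 0.137, 0.0], [0.0, -0.001, -1.0]]
force: [-0.2, 0.2, -3.4]
grip_width: 0.148
gripper_force: 88.0
```

Request:
jog_arm(steps=[1, 0, 0, 0, 0, 1, 0, 0, 0, 0, 1, 0, 0, 0, 0])

```text
clock: 6.0
ee_pos: [0.4354, 0.3205, 0.1713]
eef_rot: [[-0.134, 0.991, -0.0], [0.991, 0.134, -0.0], [-0.0, -0.0, -1.0]]
force: [-0.6, -0.1, -3.5]
grip_width: 0.144
gripper_force: 88.1
```

Run:
```python
from h import *
snap('top','t2.png'); im=cv2.imread('pics/raw_t2.png');cv2.imwrite('pics/t2.png',cv2.resize(im[170:290,120:300],None,fx=4,fy=4))
snap('wrist','w2.png')
s=robot.state();R=np.array(s['eef_rot']);print(s['ee_pos'],np.round(s['qvel'],2),np.arctan2(R[1,0],R[0,0]),s['clock'])
print(R.T@(np.array([.4341,.3254,.034])-s['ee_pos'])*100)
th=.1355;Q=np.array([[np.cos(th),-np.sin(th)],[np.sin(th),np.cos(th)]])
for a,b in[(1,1),(1,-1),(-1,-1),(-1,1)]:
  q=Q@[.075*a,.115*b]+[.4341,.3254]; print('tray',proj('wrist',[*q,.018]).round(0))
```

```text
[0.43559104 0.32052944 0.17140014] [-0.  0.  0. -0. -0.  0.] 1.704632567616593 6.1
[ 0.50515002 -0.08470099 13.73990824]
tray [[412.  33.]]
tray [[392. 286.]]
tray [[242. 287.]]
tray [[221.  34.]]
```

View pics/w2.png

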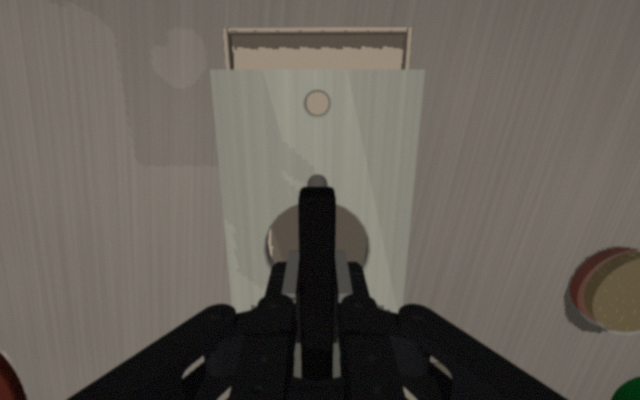

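The wrist view shows the plate level and square over the tray. The tray's far corners at (224,28) and (411,27) match the prediction to about 5 mm, so lowering with a small y shift.

Request:
jog_arm(steps=[1, 0.2, 0, 1.5, 0, 1, 0.4, 0, 4, 0, 1, 0.7, -0.1, 6.5, 0, 1, 0.7, -0.1, 9, 0, 1, 0.7, -0.1, 11, 0, 1, 0.7, -0.1, 12, 0, 1, 0.7, -0.1, 12.5, 0, 1, 0.7, -0.1, 12.5, 0])

```text
clock: 6.9
ee_pos: [0.4334, 0.3279, 0.0459]
eef_rot: [[-0.134, 0.991, -0.0], [0.991, 0.134, -0.0], [-0.0, -0.001, -1.0]]
force: [-0.2, 0.9, -3.3]
grip_width: 0.143
gripper_force: 88.0
```

Request:
jog_arm(steps=[1, 0, 0, 0.4, 0, 1, 0, 0, 0.8, 0, 1, 0, 0, 1.1, 0, 1, 0, 0, 1.2, 0, 1, 0, 0, 1.2, 0])

```text
clock: 7.4
ee_pos: [0.4335, 0.3281, 0.0342]
eef_rot: [[-0.135, 0.991, -0.0], [0.991, 0.135, -0.0], [-0.0, -0.0, -1.0]]
force: [0.5, -0.3, -3.3]
grip_width: 0.147
gripper_force: 88.3
```

Request:
jog_arm(steps=[1, 0, 0, 0.05, 0, 1, 0, 0, 0.1, 0, 1, 0, 0, 0.15, 0, 1, 0, 0, 0.15, 0])

```text
clock: 7.8
ee_pos: [0.4338, 0.3282, 0.0338]
eef_rot: [[-0.135, 0.991, 0.001], [0.991, 0.135, 0.0], [-0.0, 0.001, -1.0]]
force: [-4.1, -2.9, 5.9]
grip_width: 0.145
gripper_force: 89.5
```

Down, with the force now reversed. Letting go and rising.

Request:
jog_arm(steps=[4, 0, 0, 0.1, 0, 4, 0, 0, 0.1, 0, 4, 0, 0, 0.1, 0, 4, 0, 0, 0.1, 0, 4, 0, 0, -1, 0, 4, 0, 0, -3, 0, 4, 0, 0, -7, 0, 4, 0, 0, -12, 0], squeeze=20)

```text
clock: 8.6
ee_pos: [0.4323, 0.3276, 0.1532]
eef_rot: [[-0.135, 0.991, -0.003], [0.991, 0.135, -0.001], [-0.001, -0.003, -1.0]]
force: [0.7, 0.1, 0.2]
grip_width: 0.467
gripper_force: 0.0
```

Run:
```python
from h import *
snap('top','t3.png'); im=cv2.imread('pics/raw_t3.png')
a=cv2.resize(im[195:265,380:480],None,fx=6,fy=6,interpolation=cv2.INTER_CUBIC)
b=cv2.resize(im[180:280,120:260],None,fx=600/140,fy=600/140)[:170]
snap('scene','s3.png');c=cv2.resize(cv2.imread('pics/raw_s3.png')[120:200,280:480],(600,170))
cv2.imwrite('pics/c3.png',np.vstack([a,c]))
s=robot.state();R=np.array(s['eef_rot']);print(s['ee_pos'],s['clock'],s['force'])
print(R.T@(np.array([.4396,-.37,.16])-s['ee_pos'])*100)
```

```text
[0.4368214  0.32962408 0.16097503] 8.7 [1.0186061  0.10101896 0.43772352]
[-69.36204626  -9.14841997  -0.1955411 ]
```

View pics/c3.png

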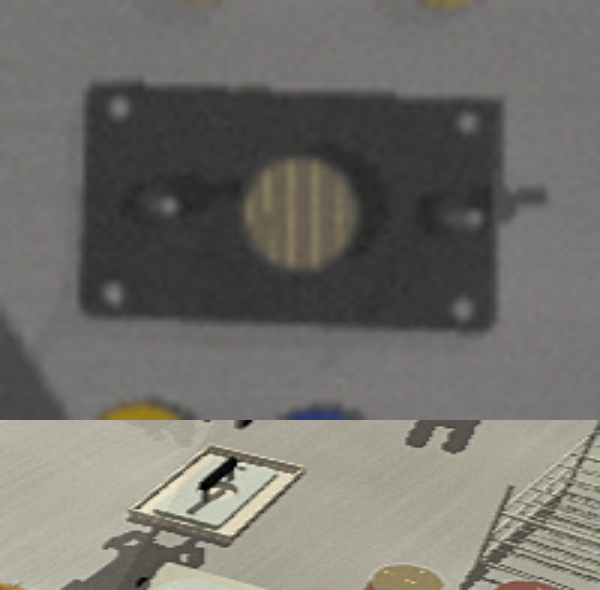

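The plate lies flat in the tray. The cream dish is on the pedestal at crop (301,213), so going back to it.

Request:
jog_arm(steps=[4, -2, -0.3, 0, 0, 4, -6, -0.8, 0, 0.01, 4, -10.5, -1.4, 0, 0.02, 4, -15, -2, 0, 0.03, 4, -19.5, -2.6, 0, 0.04, 4, -24, -3.2, 0, 0.05, 4, -28.5, -3.8, 0, 0.06, 4, -33, -4.3, 0, 0.08])

```text
clock: 9.5
ee_pos: [0.4353, -0.0064, 0.1537]
eef_rot: [[-0.055, 0.999, 0.002], [0.999, 0.055, -0.001], [-0.001, 0.002, -1.0]]
force: [0.7, -0.3, 0.2]
grip_width: 0.47
gripper_force: 0.0
```

Run:
```python
from h import *
s=robot.state();R=np.array(s['eef_rot']);d=ray('top',380+301/6-.1,195+213/6-.1,.049);print(d,s['ee_pos'],np.arctan2(R[1,0],R[0,0]))
print(R.T@(d-s['ee_pos'])*100)
```

```text
[ 0.43625012 -0.36988656  0.049     ] [ 0.43525317 -0.00644506  0.15374489] 1.62547606802401
[-36.28822885  -1.90454989  10.49567786]
```

Request:
jog_arm(steps=[8.5, -5, -0.3, 0, 0.01, 8.5, -10, -0.5, 0, 0.02, 8.5, -15, -0.8, 0, 0.04, 8.5, -20, -1, 0, 0.05, 8.5, -25, -1.3, 0, 0.06, 8.5, -30, -1.6, 0, 0.08, 8.5, -34, -1.8, 0, 0.085, 8.5, -36, -1.9, 0, 0.085])

```text
clock: 10.3
ee_pos: [0.4355, -0.3687, 0.1533]
eef_rot: [[0.033, 0.999, 0.0], [0.999, -0.033, -0.001], [-0.001, 0.001, -1.0]]
force: [-0.3, 0.6, 0.7]
grip_width: 0.996
gripper_force: 0.0
```

Request:
jog_arm(steps=[8.5, 0, 0, 0, 0, 8.5, 0, 0, 0, 0, 8.5, 0, 0, 0, 0])

```text
clock: 10.6
ee_pos: [0.4364, -0.3642, 0.1532]
eef_rot: [[0.029, 1.0, 0.0], [1.0, -0.029, -0.0], [-0.0, 0.0, -1.0]]
force: [0.4, 0.3, -0.6]
grip_width: 0.997
gripper_force: 0.0
```

Run:
```python
from h import *
s=robot.state();R=np.array(s['eef_rot']);p=robot.camera_params('wrist');snap('wrist','w4.png')
print(s['ee_pos'],np.arctan2(R[1,0],R[0,0]),np.round(s['qvel'],2),proj('wrist',[.438,-.37,.049],p))
im=cv2.imread('pics/raw_w4.png');h=cv2.cvtColor(im,cv2.COLOR_BGR2HSV)
m=cv2.inRange(h,(12,40,60),(32,150,255));n,l,st,ce=cv2.connectedComponentsWithStats(m)
for k in range(1,n):
  if st[k,4]>500: print(st[k],ce[k].round(1),ray('wrist',*ce[k],.049,p).round(4))
```

```text
[ 0.43637526 -0.36423575  0.1531992 ] 1.5416767362989146 [ 0.01 -0.01 -0.   -0.    0.   -0.  ] [[320.04859399 204.6442365 ]]
[444  97  84  78 516] [486.4 133.6] [ 0.5588 -0.3196  0.049 ]
[ 285  165   71   72 4002] [319.9 200.7] [ 0.438  -0.3668  0.049 ]
```

View pics/w4.png

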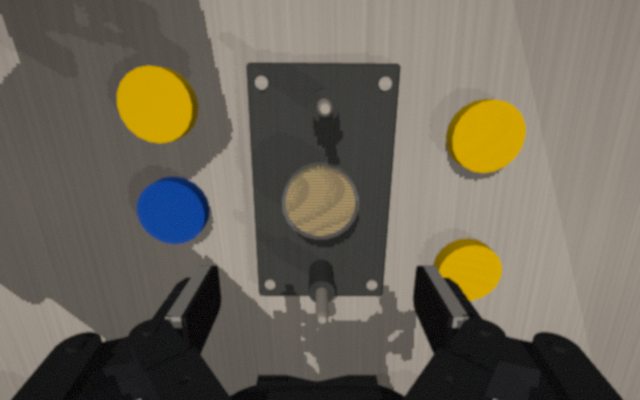

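The cream dish sits centred at pixel (320,201), i.e. (0.438, −0.368), between the two dowels at (325,107) and (321,290). Yellow and blue dishes are clear of the fingers.

Request:
jog_arm(steps=[8.5, -0.4, 0.2, 0, 0, 8.5, -0.4, 0.2, 3, 0, 8.5, -0.4, 0.2, 6, 0, 8.5, -0.4, 0.2, 9, 0, 8.5, -0.4, 0.2, 11, 0, 8.5, -0.4, 0.2, 12.5, 0, 8.5, -0.4, 0.2, 13.3, 0, 8.5, -0.4, 0.2, 13.3, 0])

```text
clock: 11.45
ee_pos: [0.4379, -0.3687, 0.0192]
eef_rot: [[0.03, 1.0, -0.001], [1.0, -0.03, 0.001], [0.001, -0.001, -1.0]]
force: [-0.4, 0.7, 0.4]
grip_width: 0.994
gripper_force: 0.0
```

Request:
jog_arm(steps=[7.5, 0, 0, 0, 0, 7, 0, 0, 0, 0, 6.5, 0, 0, 0, 0, 6.2, 0, 0, 0, 0, 5.8, 0, 0, 0, 0, 5.4, 0, 0, 0, 0, 5.4, 0, 0, 0, 0, 5.4, 0, 0, 0, 0], squeeze=25)

```text
clock: 12.25
ee_pos: [0.4383, -0.3696, 0.0206]
eef_rot: [[0.03, 1.0, 0.001], [1.0, -0.03, -0.001], [-0.001, 0.001, -1.0]]
force: [-0.5, 0.8, 5.7]
grip_width: 0.694
gripper_force: 26.7
```

Request:
jog_arm(steps=[5.4, 0, 0, -0.4, 0, 5.4, 0, 0, -0.8, 0, 5.4, 0, 0, -1.5, 0, 5.4, 0, 0, -2.5, 0, 5.4, 0, 0, -4, 0, 5.4, 0, 0, -6, 0, 5.4, 0, 0, -8, 0, 5.4, 0, 0, -9, 0])

```text
clock: 13.05
ee_pos: [0.4387, -0.3701, 0.113]
eef_rot: [[0.03, 1.0, 0.002], [1.0, -0.03, -0.003], [-0.003, 0.002, -1.0]]
force: [0.7, 0.1, 0.2]
grip_width: 0.69
gripper_force: 27.0
```

Request:
jog_arm(steps=[5.4, 0, 0, -1, 0, 5.4, 0, 0, -2, 0, 5.4, 0, 0, -2, 0])

```text
clock: 13.35
ee_pos: [0.4384, -0.3697, 0.1312]
eef_rot: [[0.03, 1.0, 0.001], [1.0, -0.03, -0.001], [-0.001, 0.001, -1.0]]
force: [0.1, -0.3, 0.3]
grip_width: 0.694
gripper_force: 27.0
```

Run:
```python
from h import *
s=robot.state();R=np.array(s['eef_rot']);print(s['ee_pos'],np.arctan2(R[1,0],R[0,0]),s['qpos'])
print(R.T@(np.array([.5936,.0462,.13])-s['ee_pos'])*100)
snap('wrist','w5.png')
```

```text
[ 0.43839153 -0.36972181  0.1311626 ] 1.5407742461781078 [-9.28557900e-01  2.61450598e-02 -1.65382873e-01  1.37754733e+00
 -4.73432578e-05  6.72259755e-01]
[42.03945617 14.26528848  0.07317156]
```

View pics/w5.png

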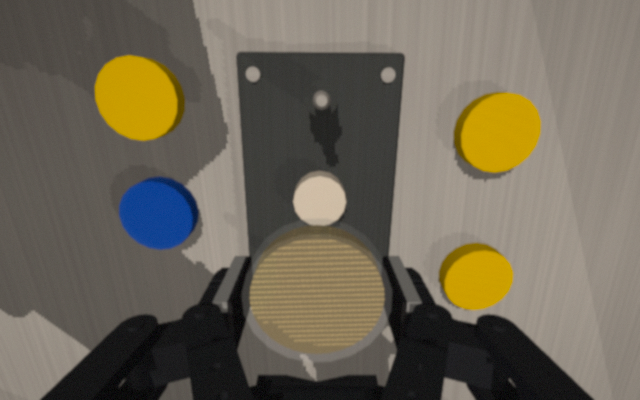

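The dish is held level, filling (245–393, 220–360). The fingertips reach a few mm below its underside, which would strike the warmer's top. I'll set it back on the pedestal and regrip about 8 mm higher.

Request:
jog_arm(steps=[5.4, 0, 0, 3, 0, 5.4, 0, 0, 6, 0, 5.4, 0, 0, 8.5, 0, 5.4, 0, 0, 10, 0, 5.4, 0, 0, 10.6, 0, 5.4, 0, 0, 10.8, 0, 5.4, 0, 0, 10.8, 0])

```text
clock: 14.1
ee_pos: [0.4384, -0.3697, 0.0226]
eef_rot: [[0.03, 1.0, 0.001], [1.0, -0.03, -0.001], [-0.001, 0.001, -1.0]]
force: [-0.1, 0.2, -0.2]
grip_width: 0.692
gripper_force: 27.0
```

Request:
jog_arm(steps=[5.4, 0, 0, 0.1, 0, 5.4, 0, 0, 0.1, 0])

```text
clock: 14.3
ee_pos: [0.4384, -0.3697, 0.0217]
eef_rot: [[0.03, 1.0, 0.001], [1.0, -0.03, -0.001], [-0.001, 0.001, -1.0]]
force: [-0.1, 0.5, 0.3]
grip_width: 0.693
gripper_force: 27.0
```

Request:
jog_arm(steps=[5.4, 0, 0, 0.05, 0, 5.4, 0, 0, 0.1, 0, 5.4, 0, 0, 0.1, 0])

```text
clock: 14.6
ee_pos: [0.4383, -0.3696, 0.0206]
eef_rot: [[0.03, 1.0, 0.001], [1.0, -0.03, -0.001], [-0.001, 0.001, -1.0]]
force: [-0.1, 1.9, 5.6]
grip_width: 0.691
gripper_force: 27.5
```

Request:
jog_arm(steps=[6.5, 0, 0, 0, 0, 7.5, 0, 0, 0, 0, 7.5, 0, 0, 0, 0, 7.5, 0, 0, -0.4, 0, 7.5, 0, 0, -0.8, 0, 7.5, 0, 0, -0.8, 0, 7.5, 0, 0, -0.8, 0])

```text
clock: 15.3
ee_pos: [0.4382, -0.3694, 0.0281]
eef_rot: [[0.03, 1.0, 0.0], [1.0, -0.03, -0.001], [-0.001, 0.0, -1.0]]
force: [-0.1, 0.1, -0.8]
grip_width: 0.88
gripper_force: 0.0
```

Request:
jog_arm(steps=[7, 0, 0, 0, 0, 6.5, 0, 0, 0, 0, 6.2, 0, 0, 0, 0, 5.8, 0, 0, 0, 0, 5.4, 0, 0, 0, 0, 5.4, 0, 0, 0, 0, 5.4, 0, 0, 0, 0])

```text
clock: 16.0
ee_pos: [0.4381, -0.3693, 0.0279]
eef_rot: [[0.03, 1.0, 0.0], [1.0, -0.03, -0.0], [-0.0, 0.0, -1.0]]
force: [-1.5, 0.9, 2.0]
grip_width: 0.693
gripper_force: 27.1
```

Request:
jog_arm(steps=[5.4, 0, 0, -0.5, 0, 5.4, 0, 0, -1.5, 0, 5.4, 0, 0, -3, 0, 5.4, 0, 0, -5, 0, 5.4, 0, 0, -7, 0, 5.4, 0, 0, -9, 0, 5.4, 0, 0, -10, 0, 5.4, 0, 0, -10, 0])

```text
clock: 16.8
ee_pos: [0.4388, -0.3702, 0.1302]
eef_rot: [[0.03, 1.0, 0.002], [1.0, -0.03, -0.003], [-0.003, 0.002, -1.0]]
force: [0.6, 0.0, 0.2]
grip_width: 0.692
gripper_force: 27.0
```

Request:
jog_arm(steps=[5.4, 1, 0.3, 0, 0, 5.4, 3, 1, 0, 0, 5.4, 6, 2, 0, 0, 5.4, 9, 3, 0, 0, 5.4, 12, 4.1, 0, 0, 5.4, 15, 5.1, 0, 0, 5.4, 18, 6.1, 0, 0, 5.4, 21, 7.2, 0, 0])

```text
clock: 17.6
ee_pos: [0.5158, -0.1591, 0.1264]
eef_rot: [[0.03, 1.0, -0.002], [1.0, -0.03, 0.001], [0.001, -0.002, -1.0]]
force: [1.1, -0.0, 0.7]
grip_width: 0.694
gripper_force: 27.0
```

Request:
jog_arm(steps=[5.4, 3, 1, 0, 0, 5.4, 6, 2, 0, 0, 5.4, 9, 3, 0, 0, 5.4, 12, 4.1, 0, 0, 5.4, 15, 5.1, 0, 0, 5.4, 18, 6.1, 0, 0, 5.4, 20, 6.8, 0, 0, 5.4, 21, 7.1, 0, 0])

```text
clock: 18.4
ee_pos: [0.5928, 0.0487, 0.1263]
eef_rot: [[0.028, 1.0, -0.002], [1.0, -0.028, 0.001], [0.0, -0.002, -1.0]]
force: [-0.3, -0.5, 0.0]
grip_width: 0.688
gripper_force: 27.0
```

Request:
jog_arm(steps=[5.4, 0, 0, 0, 0, 5.4, 0, 0, 0, 0, 5.4, 0, 0, 0, 0])

```text
clock: 18.7
ee_pos: [0.5932, 0.0454, 0.1276]
eef_rot: [[0.031, 1.0, -0.0], [1.0, -0.031, -0.0], [-0.0, -0.0, -1.0]]
force: [0.4, 0.4, -0.3]
grip_width: 0.694
gripper_force: 27.0
```

Run:
```python
from h import *
s=robot.state();R=np.array(s['eef_rot']);p=robot.camera_params('wrist');snap('wrist','w6.png')
print(s['ee_pos'],np.arctan2(R[1,0],R[0,0]),np.round(s['qvel'],2),s['clock'])
print(R.T@(np.array([.5936,.0462,.04])-s['ee_pos'])*100)
a=np.arange(0,2*np.pi,.1);im=cv2.imread('pics/raw_w6.png')
for q in proj('wrist',np.c_[.5936+.055*np.cos(a),.0462+.055*np.sin(a),a*0+.045],p): cv2.circle(im,(int(q[0]),int(q[1])),1,(0,0,255),-1)
cv2.imwrite('pics/w6.png',im)
```

```text
[0.59321291 0.04540098 0.12758552] 1.5397214814283569 [-0. -0.  0. -0.  0.  0.] 18.7
[0.08370483 0.03956261 8.75851299]
```

View pics/w6.png

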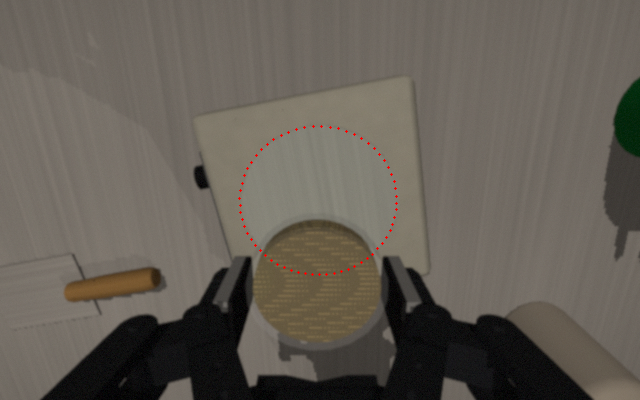

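The projected circle matches the aluminium disc, centred at (318,200). The spatula and bottle are clear of the fingers. Lowering.

Request:
jog_arm(steps=[5.4, 0.1, 0, 1.5, 0, 5.4, 0.1, 0, 3.5, 0, 5.4, 0.1, 0, 5.5, 0, 5.4, 0.1, 0, 7, 0, 5.4, 0.1, 0, 8, 0, 5.4, 0.1, 0, 8.4, 0, 5.4, 0.1, 0, 8.6, 0, 5.4, 0.1, 0, 8.6, 0])

```text
clock: 19.55
ee_pos: [0.594, 0.0472, 0.0422]
eef_rot: [[0.03, 1.0, 0.001], [1.0, -0.03, -0.0], [-0.0, 0.001, -1.0]]
force: [0.2, 0.3, 0.4]
grip_width: 0.694
gripper_force: 27.0
```

Request:
jog_arm(steps=[5.4, 0, 0, 0.05, 0, 5.4, 0, 0, 0.1, 0, 5.4, 0, 0, 0.1, 0])

```text
clock: 19.85
ee_pos: [0.5938, 0.0473, 0.0411]
eef_rot: [[0.03, 1.0, 0.001], [1.0, -0.03, -0.0], [-0.0, 0.001, -1.0]]
force: [-0.5, -0.7, 0.3]
grip_width: 0.689
gripper_force: 27.0
```

Request:
jog_arm(steps=[5.4, 0, 0, 0.05, 0, 5.4, 0, 0, 0.1, 0, 5.4, 0, 0, 0.1, 0])

```text
clock: 20.15
ee_pos: [0.5938, 0.0473, 0.0403]
eef_rot: [[0.03, 1.0, 0.0], [1.0, -0.03, -0.0], [-0.0, 0.0, -1.0]]
force: [-1.9, 0.7, 5.2]
grip_width: 0.694
gripper_force: 29.7
```

Request:
jog_arm(steps=[6.3, 0, 0, 0, 0, 7, 0, 0, 0, 0, 7.8, 0, 0, 0, 0, 7.8, 0, 0, 0, 0, 7.8, 0, 0, -1, 0, 7.8, 0, 0, -3, 0, 7.8, 0, 0, -6, 0, 7.8, 0, 0, -10, 0])

```text
clock: 20.95
ee_pos: [0.5925, 0.0475, 0.14]
eef_rot: [[0.03, 1.0, -0.003], [1.0, -0.03, 0.0], [0.0, -0.003, -1.0]]
force: [0.8, -0.1, 0.2]
grip_width: 0.913
gripper_force: 0.0
```

Request:
jog_arm(steps=[7.8, 0, 0, -3, 0, 7.8, 0, 0, -5, 0, 7.8, 0, 0, -5, 0, 7.8, 0, 0, -5, 0])

```text
clock: 21.35
ee_pos: [0.5938, 0.0473, 0.1902]
eef_rot: [[0.03, 1.0, 0.001], [1.0, -0.03, -0.0], [-0.0, 0.001, -1.0]]
force: [-0.6, 1.0, -0.2]
grip_width: 0.916
gripper_force: 0.0
```

Run:
```python
from h import *
s=robot.state();p=robot.camera_params('wrist');snap('wrist','w7.png');print(s['ee_pos'],np.round(s['qvel'],2),s['clock'])
print(proj('wrist',[[.5936,.0462,.045],[.5936,.0462,.061]],p))
a=cv2.imread('pics/raw_w7.png');snap('scene','s7.png');b=cv2.imread('pics/raw_s7.png')[110:260,270:470]
cv2.imwrite('pics/f7.png',np.vstack([cv2.resize(a[50:350,120:520],(400,300)),cv2.resize(b,(400,300))]))
```

```text
[0.59383066 0.04728535 0.19019321] [ 0.    0.02 -0.03 -0.01 -0.    0.  ] 21.35
[[317.23845988 184.16694896]
 [317.27770283 189.45986111]]
```

View pics/f7.png

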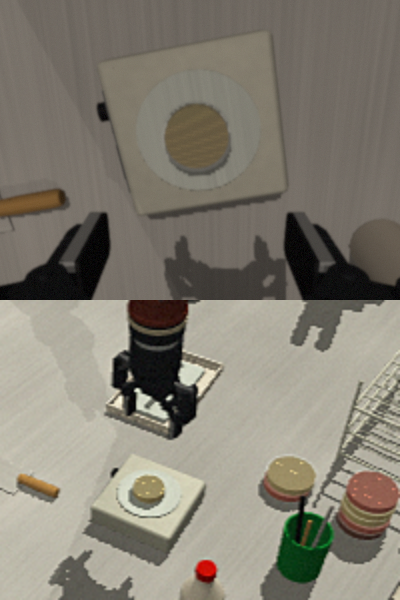

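The dish lies flat and centred on the round top at crop (198,138), and the disc is at (199,130). The plate is in the tray and the fingers are clear of everything.

```bash
python3 -c "
from station import robot
print(robot.job_done())"
```

```text
the job is handed in; nothing more can be done
None
```

I handed the job in at about 21 s on the clock: the guide plate lies flat in the white tray and the small dish sits upright and centred on the warming plate, both released; no verdict came back.

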